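# Fetch the clamp strap from behind the tooling and put the tooling back

### The arm

A 6-joint arm with a two-finger parallel gripper is mounted at the origin on a cart in front of the work surface, level with it; the furniture and walls round the work are solid. World frame = base frame: x ahead of the robot, y to its left, z up, the work surface at z = 0. Lengths are in m, angles in rad, forces in N, time in s.
With the tool pointing down it reaches from about 0.325 to 0.75 m from the base axis. Payload 7.6 kg.
Tool frame: the origin (TCP) lies between the finger pads; the fingertips stand robot.finger_overhang ahead of it and the grasp point (between the pads) lies 8 mm behind it (robot.finger_overhang is the distance from the TCP to the fingertips, in m); z points along the fingers, x is the direction in which the jaws open and shut, and the axes are right-handed (so a half turn about z gives the same grasp; the last joint's range is limited). The gripper opens to 85 mm and grips with 20 to 120 N. Pads are 22 mm wide; open, the fingers measure 114 mm over their backs; the gripper's body (76 mm by 85 mm) begins 54 mm behind the grasp point. The pads swing forward as they close: fully open they stand 13 mm farther back than shut.
Start: joints at [-1.391, 0.052, 1.401, -0, 1.689, -0.07], TCP at [0.13, -0.509, 0.21] pointing down, gripper open.
Joint ranges: [-2.9, 2.9], [-0.91, 2.17], [0.12, 2.37], [-1.06, 4.2], [0.26, 2.73], [-2.93, 2.93]. Speed limits (rad/s): [2.57, 2.57, 3.01, 3.14, 3.14, 3.14].

### API

Orientations are given as [roll, pitch, yaw] about the fixed x, y, z axes, in that order (R = Rz(yaw) Ry(pitch) Rx(roll)).
In Python, from cell import robot gives the robot as it stands. The module is installed in compiled form; this text tells all that it offers. Calls block until the motion is done:
- robot.goto(position, orientation): joint-space move of the TCP to a pose.
- robot.servo_line(position, rotation=None, speed=0.15, contact_N=None): straight line of the TCP; rotation=None keeps the orientation; speed is the mean speed in m/s. With contact_N (N) it stops when the force on the tool has changed by that much, and returns True; else False.
- robot.movej(angles): joint-space move.
- robot.grip(opening, f_grip=None): opening from 0.0 (shut) to 1.0 (fully open); f_grip is the grip in N (None keeps the last); returns when the fingers have stopped.
- robot.sleep(seconds).
- robot.ik(position, orientation): joint angles nearest the present ones, or None.
- robot.grab_frame(name): name is "scene" or "top"; returns (picture, depth): 400x640x3 uint8, red, green, blue; 400x640 float32, m along the optical axis (not along the pixel's ray), 0 where there is no reading.
- robot.camera_model(name): a dict with "K" (3x3 intrinsics, pixels), "eye" and "rotation" of the camera in the world. Camera axes: x right, y up, looking along -z (the intrinsics and any distortion apply to the point x, -y, -z); pixel columns grow to the right and rows downward; lengths in m; the calibration is good to about 2 mm. A picture is of the moment at which its call begins. camera_model takes no time and is no camera call.
A pose or a line that the arm cannot do raises robot.PlanningError and nothing moves.
- robot.finish_job(): hands the job in, once; it reports no verdict.
Readings, each from a call of its own:
- robot.read_clock(): time.
- robot.read_qpos(): joint angles.
- robot.read_dq(): joint speeds.
- robot.read_tau(): joint torques, N m.
- robot.read_tool_pos(): TCP position.
- robot.read_eef_rot(): TCP orientation.
- robot.read_force(): force on the tool from outside, world axes, zero at the start.
- robot.read_wrist_torque(): the same for the moment, N m.
- robot.read_width(): opening from 0.0 (shut) to 1.0 (fully open).
Only numpy, scipy, OpenCV 4.12 (cv2) and the standard library are available. Lean on these libraries where they do the work, as an engineer would, in place of code of your own. Each camera call takes 0.05 s, during which the arm holds its last target.

### The job

The clamp strap lies at the back of the grey tool stand, behind the step block, the shell mill and the slotted block. First move those three one by one onto the green parking board with the yellow border, leaving the strap where it lies until all three stand there; then lay the strap flat and lengthwise in the middle of the empty long cell of the blue kit tray, and after that put each of the three back, upright and lined up as before, on exactly the spot of the stand where it stood. Do not disturb the nut and the tube offcut in the tray, or the brown key bar on the bench.

Things in the scene. Friction and masses are not known exactly. Their poses are not given: they have to be found in the camera images.
- step_centre (a point): Step block: dark steel staircase of five 8 mm steps, 60 mm long (its x, rising to +x), 28 mm wide (its y), 8 mm high at the low end, 40 at the high end (24 mid-length), 0.33 kg. Point: 20 mm above the middle of its foot; z is up. Grip it across the 28 mm. Its x starts along the stand's x and must end along it, either way round. Starts on one of the stand's three cork spots, any of them.
- mill_centre (a point): Shell end mill: brown toothed cylinder with a bore, standing on end, 39 mm diameter, 46 mm high, about 0.27 kg. The point is its centre, 23 mm above its foot; z is up. Starts on one of the stand's three cork spots, any of them.
- block_centre (a point): Slotted block: small grey steel block with a slot along its top, 60 mm (its x) by 36 mm (its y), 30 mm high, about 0.36 kg. The point is its centre, 15 mm above its foot; z is up. Grip it across the 36 mm. Its x axis starts along the stand's x axis and must end so again (end for end makes no difference). Starts on one of the stand's three cork spots, any of them.
- strap_centre (a point): Clamp strap: tan flat steel bar with two holes, 24 mm (its x) by 75 mm (its y), 14 mm thick, about 0.17 kg. The point is its centre, 7 mm above its underside; z is up. It lies on the stand behind the three pieces, about 12 mm from them at the nearest, with its y roughly along the stand's y and some 45 mm free behind it to the back rail. Grip it across the 24 mm.
- tool_stand: Tool stand, fixed: grey laminate board 156 mm (x) by 280 mm (y), 12 mm thick, with a steel rail that stands up to 36 mm above the bench along its back (+x) edge and end cheeks up to 24 mm above the bench along the rear 50 mm of both ends. Origin at the centre of its underside, on the bench. Three round cork spots, 66 mm in diameter and flush with the board, lie at x = -40 mm, y = -92, 0 and +92 mm.
- parking_board: Parking board, fixed: green flat board with a yellow border, 120 mm (x) by 250 mm (y), 10 mm thick. Origin at the centre of its underside. It has room for the three pieces in a row along y, 90 mm apart.
- empty_cell (a point): Centre of the floor of the empty long cell of the blue kit tray. The cell is 112 mm (x) by 131 mm (y, the lengthwise direction) inside; its floor is 5 mm and its rim 15 mm above the bench. The tray (120 by 230 mm) is fixed. Its other cell, on the +y side, holds a nut and an offcut of square tube. A fixed timber 85 mm high lies on the bench between the tray and the stand: carry over it.
- square_tube_centre (a point): Offcut of square tube, pale steel, 58 x 34 x 14 mm, loose in the short cell of the kit tray; leave it alone. The point is its centre, 7 mm up.
- hexagon_nut_centre (a point): Hexagon nut, pale steel, 23 x 25 x 16 mm, loose in the short cell of the kit tray; leave it alone. The point is its centre, 8 mm up.
- key_bar_centre (a point): Notched key bar, brown flat steel bar, 64 x 162 mm as it lies, 11 mm thick, loose on the bench; leave it alone. The point is its centre, 5 mm above the bench.
Mind the look-alikes: they are no part of the job. What is shaped like the part that bears strap_centre but orange, purple or turquoise is not meant.

How it is judged:
By the outcome, as a careful person would: the job done as asked, in the order asked, and still so for the second after the job is handed in, with the robot touching nothing.
It also fails if it takes over 109 s, if anything falls off the work surface, if the arm or the gripper's body presses on something with over 40 N, if the wrist force passes 120 N, or if a joint passes its speed limit or range.

## Working session

There is one attempt and no reset: what is moved stays moved. The work goes in short steps, each a Python script; the robot and the scene stay as the last script left them, time stands still between calls to the robot, and variables do not carry over. Pictures are saved under pics/ and viewed, and the job is handed in when it is done.

```bash
mkdir -p pics; ls; python3 - <<'E'
from cell import robot
import numpy as np, cv2
print(robot.read_clock(), robot.finger_overhang, robot.read_eef_rot())
for n in("scene","top"):
    p,d=robot.grab_frame(n); cv2.imwrite(f"pics/{n}0.png",p[:,:,::-1]); np.savez(f"{n}0.npz",p=p,d=d)
    print(n,robot.camera_model(n),(d==0).mean())
E
```

```text
pics
0.0 0.011 [-3.14148007e+00  1.59605353e-03 -1.32099052e+00]
scene {'K': array([[384.71669609,   0.        , 319.60651217],
       [  0.        , 384.71669609, 205.33782777],
       [  0.        ,   0.        ,   1.        ]]), 'eye': array([-0.11345319,  0.6104421 ,  0.84823365]), 'rotation': array([ 0.7624679 , -0.01846279, -2.25411333])} 0.00411328125
top {'K': array([[485.22314586,   0.        , 315.45885031],
       [  0.        , 485.22314586, 197.39336902],
       [  0.        ,   0.        ,   1.        ]]), 'eye': array([0.21317837, 0.14012805, 1.80717342]), 'rotation': array([ 1.58461472e-01,  2.43094088e-04, -1.57853218e+00])} 0.004046875
```

View pics/scene0.png

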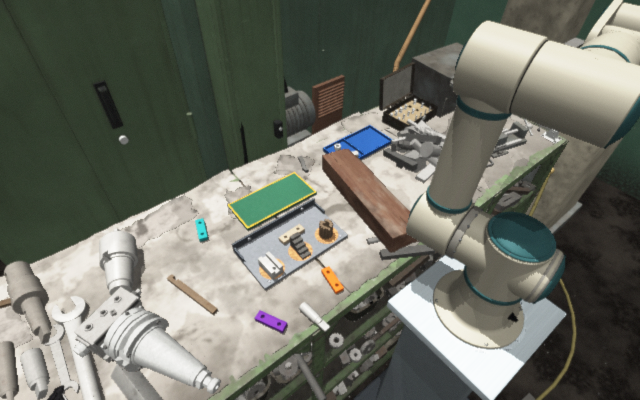

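View pics/top0.png

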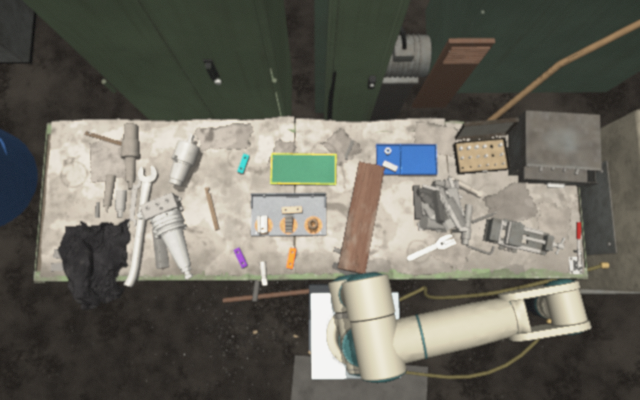

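The scene view shows the tan strap at about (292,235) behind the slotted block (268,264), step block (300,247) and mill (327,230). The look-alikes in it are turquoise (202,230), orange (332,280) and purple (271,322). In the top view the strap is at (292,210), with the look-alikes at (243,163), (292,258) and (241,258). The key bar is at (212,208). Next come crops and the 3D points.

```bash
cat > h.py <<'E'
import numpy as np, cv2
from scipy.spatial.transform import Rotation as R
def cam(n):
    from cell import robot
    m=robot.camera_model(n); return m['K'],np.array(m['eye']),R.from_euler('xyz',m['rotation']).as_matrix()
def cloud(n,d,c=None):
    K,e,Rm=c or cam(n)
    v,u=np.mgrid[0:400,0:640].astype(float)
    P=np.stack([(u-K[0,2])/K[0,0]*d,-(v-K[1,2])/K[1,1]*d,-d],-1)
    return P@Rm.T+e
def ray(n,u,v,c=None):
    K,e,Rm=c or cam(n)
    return e,Rm@np.array([(u-K[0,2])/K[0,0],-(v-K[1,2])/K[1,1],-1])
def proj(n,P,c=None):
    K,e,Rm=c or cam(n)
    q=(np.atleast_2d(P)-e)@Rm
    return np.stack([K[0,2]+K[0,0]*q[:,0]/-q[:,2],K[1,2]-K[1,1]*q[:,1]/-q[:,2]],-1)
def planept(n,u,v,z):
    e,r=ray(n,u,v); return e+r*(z-e[2])/r[2]
def tri(uvs,uvt):
    A=[];b=[]
    for n,uv in(("scene",uvs),("top",uvt)):
        e,r=ray(n,*uv); r=r/np.linalg.norm(r); M=np.eye(3)-np.outer(r,r); A.append(M);b.append(M@e)
    return np.linalg.lstsq(np.vstack(A),np.hstack(b),rcond=None)[0]
E
python3 - <<'E'
from h import *
for n,boxes in(("scene",[(210,165,360,300),(310,115,400,170)]),("top",[(235,145,345,275),(370,135,445,180)])):
    z=np.load(n+"0.npz");p=z['p'];W=cloud(n,z['d'])
    np.save(n+"W0.npy",W)
    for i,(a,b,c,d) in enumerate(boxes):
        s=min(800//(c-a),600//(d-b)); cv2.imwrite(f"pics/{n}c{i}.png",cv2.resize(p[b:d,a:c,::-1],None,fx=s,fy=s,interpolation=cv2.INTER_NEAREST)); print(n,i,s)
W=np.load("topW0.npy")
for uv in[(303,180),(292,210),(262,224),(289,226),(313,225),(258,205),(410,160),(212,208),(200,240),(362,215),(292,232)]: print(uv,W[uv[1],uv[0]].round(4))
W=np.load("sceneW0.npy")
for uv in[(272,200),(292,235),(268,264),(327,230),(202,230)]: print(uv,W[uv[1],uv[0]].round(4))
E
```

```text
scene 0 4
scene 1 8
top 0 4
top 1 10
(303, 180) [0.5682 0.185  0.0049]
(292, 210) [0.4509 0.2255 0.0281]
(262, 224) [0.399  0.335  0.0363]
(289, 226) [0.3922 0.2368 0.0223]
(313, 225) [0.3967 0.1483 0.008 ]
(258, 205) [0.4736 0.3539 0.0074]
(410, 160) [ 0.6424 -0.2226  0.0057]
(212, 208) [0.4637 0.526  0.0068]
(200, 240) [0.3444 0.5678 0.0054]
(362, 215) [ 0.4241 -0.028   0.0788]
(292, 232) [0.3704 0.226  0.0181]
(272, 200) [0.6045 0.1928 0.0103]
(292, 235) [0.4311 0.2434 0.0473]
(268, 264) [0.3977 0.3434 0.0395]
(327, 230) [0.385  0.1598 0.0495]
(202, 230) [0.6255 0.415  0.0128]
```

View pics/scenec0.png

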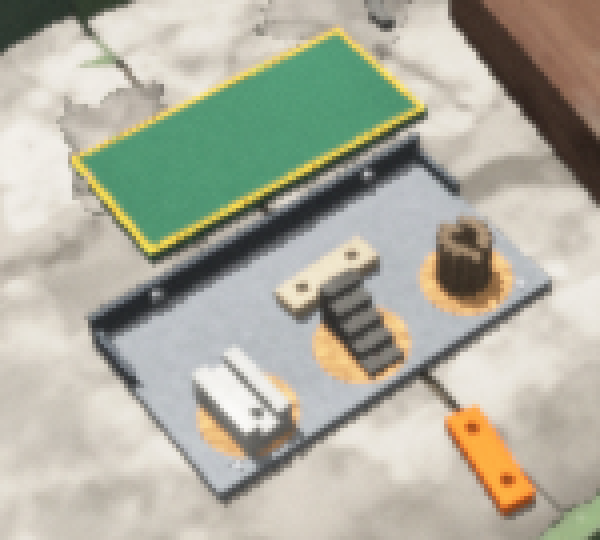

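View pics/topc0.png

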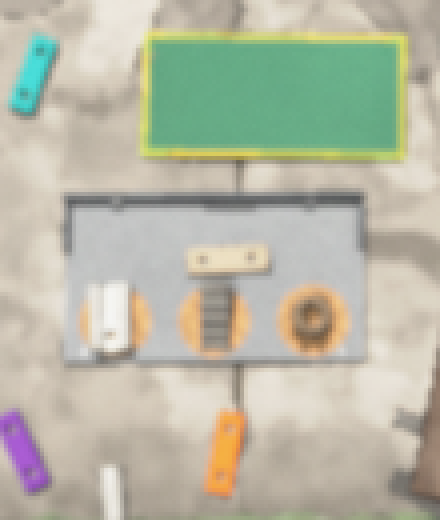

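View pics/topc1.png

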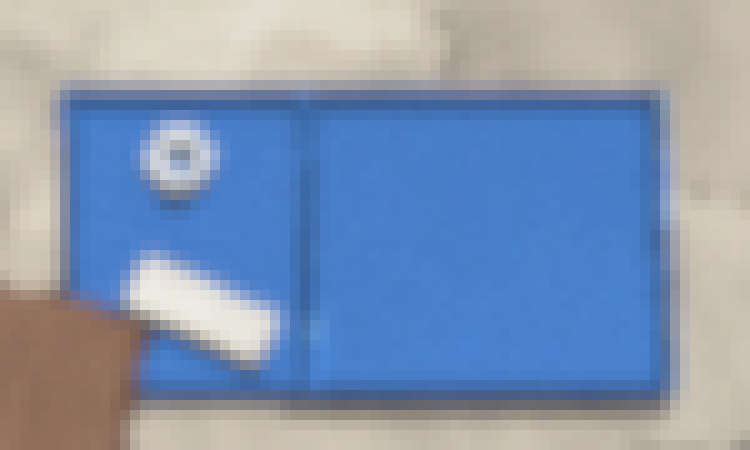

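Candidates for the strap: tan (292,210), orange (292,258), purple (241,258) and turquoise (243,163), all in top-view pixels. In the crop, the tan bar with two holes lies on the stand behind the step block, so that is the strap. Next I fit the outlines to sub-pixel in both views.

```bash
cat > fit.py <<'E'
from h import *
from scipy.optimize import least_squares
from scipy.ndimage import map_coordinates
def edges(img,n,segs,pose,ch,half=3.0,N=24):
    """segs: list of ((x,y,z),(x,y,z)) local; returns signed normal offset residuals w/ weights"""
    x,y,th=pose; c,s=np.cos(th),np.sin(th); out=[]
    C=cam(n)
    for a,b in segs:
        a=np.array(a);b=np.array(b)
        t=np.linspace(.06,.94,N)[:,None]; L=a+(b-a)*t
        W=np.c_[x+c*L[:,0]-s*L[:,1],y+s*L[:,0]+c*L[:,1],L[:,2]]
        uv=proj(n,W,C); d=uv[-1]-uv[0]; d/=np.linalg.norm(d); nn=np.array([-d[1],d[0]])
        k=np.arange(-half-1,half+1.01,.25)
        S=uv[:,None,:]+k[None,:,None]*nn
        I=map_coordinates(ch,[S[...,1],S[...,0]],order=1,mode='nearest')
        G=np.abs(np.gradient(I,axis=1)); G[:,:2]=0;G[:,-2:]=0
        G=np.median(np.stack([np.roll(G,i,0) for i in(-1,0,1)]),0)
        j=G.argmax(1); ok=G.max(1)>2
        w=np.exp(-((k[None]-k[j][:,None])/1.0)**2)*G
        off=(w*k).sum(1)/np.maximum(w.sum(1),1e-9)
        for i in range(N):
            if ok[i]: out.append((W[i],nn,uv[i]+off[i]*nn,L[i]))
    return out
def fit(views,segs,pose0,chf,iters=6,half=3.0,verbose=True):
    pose=np.array(pose0,float)
    obs0=None
    for it in range(iters):
        obs=[(n,edges(img,n,segs[n],pose,chf(img),half if it<2 else 2.0)) for n,img in views.items()]
        def res(p):
            r=[];c,s=np.cos(p[2]),np.sin(p[2])
            for n,o in obs:
                if not o: continue
                L=np.array([q[3] for q in o]);NN=np.array([q[1] for q in o]);M=np.array([q[2] for q in o])
                W=np.c_[p[0]+c*L[:,0]-s*L[:,1],p[1]+s*L[:,0]+c*L[:,1],L[:,2]]
                r.append(((proj(n,W,CC[n])-M)*NN).sum(1))
            return np.concatenate(r)
        CC={n:cam(n) for n in views}
        sol=least_squares(res,pose,loss='soft_l1',f_scale=.5,x_scale=[.01,.01,.1]); pose=sol.x
    if verbose: print(pose.round(4),'rms px',np.sqrt(np.mean(np.clip(res(pose)**2,0,4))).round(2),len(res(pose)))
    return pose
gray=lambda im:cv2.cvtColor(im,cv2.COLOR_RGB2GRAY).astype(float)
rg=lambda im:(im[...,0].astype(float)-im[...,2])
E
python3 - <<'E'
from fit import *
im={n:np.load(n+"0.npz")['p'] for n in("scene","top")}
def rect(hx,hy,z,which='xXyY'):
    d={'x':((-hx,-hy,z),(-hx,hy,z)),'X':((hx,-hy,z),(hx,hy,z)),'y':((-hx,-hy,z),(hx,-hy,z)),'Y':((-hx,hy,z),(hx,hy,z))}
    return [d[k] for k in which]
def both(name,segs,p0,chf):
    print(name)
    for v in(["scene"],["top"],["scene","top"]): fit({n:im[n] for n in v},{n:segs[n] if isinstance(segs,dict) else segs for n in v},p0,chf)
both("park",rect(.06,.125,.010),(.59,.18,0),rg)
both("tray",rect(.06,.115,.015,'Xy'),(.635,-.25,0),rg)
f=((-.078,-.14,.012),(-.078,.14,.012)); e1=((-.078,-.14,.012),(.025,-.14,.012)); e2=((-.078,.14,.012),(.025,.14,.012))
rt=((.078,-.14,.036),(.078,.14,.036))
both("stand",[f,e1,e2],(.425,.245,0),gray)
both("strap",rect(.012,.0375,.026),(.45,.226,0),rg)
both("strapg",rect(.012,.0375,.026),(.45,.226,0),gray)
E
```

```text
park
[ 0.6103  0.1843 -0.0398] rms px 1.47 96
[ 0.6095  0.184  -0.0392] rms px 1.52 96
[ 0.6103  0.1846 -0.0398] rms px 1.56 192
tray
[ 0.7297  2.9017 -0.0263] rms px 0.47 21
[ 0.6421 -0.3072  0.003 ] rms px 0.48 25
[ 0.6432 -0.2559 -0.0282] rms px 0.56 43
stand
[0.4325 0.2448 0.0008] rms px 1.02 72
[ 0.4338  0.238  -0.004 ] rms px 0.6 65
[ 0.4335  0.2426 -0.0008] rms px 1.1 137
strap
[0.454  0.2311 0.0429] rms px 0.86 96
[0.4537 0.2281 0.0546] rms px 0.39 96
[0.4539 0.2297 0.051 ] rms px 0.71 192
strapg
[0.4541 0.2305 0.0478] rms px 1.05 96
[0.4538 0.2275 0.0676] rms px 0.66 93
[0.4539 0.2294 0.0475] rms px 0.84 189
```

```bash
cat > ov.py <<'E'
from fit import *
def box(hx,hy,z0,z1):
    q=[]
    for z in(z0,z1):
        c=[(-hx,-hy,z),(hx,-hy,z),(hx,hy,z),(-hx,hy,z),(-hx,-hy,z)]
        q.append(np.array(c))
    return q
def circ(r,z,cx=0,cy=0):
    t=np.linspace(0,2*np.pi,40); return [np.c_[cx+r*np.cos(t),cy+r*np.sin(t),z+0*t]]
def tf(L,p):
    c,s=np.cos(p[2]),np.sin(p[2]); return np.c_[p[0]+c*L[:,0]-s*L[:,1],p[1]+s*L[:,0]+c*L[:,1],L[:,2]]
def overlay(img,n,items,crop,s,fn):
    a,b,c,d=crop; o=cv2.resize(img[b:d,a:c,::-1],None,fx=s,fy=s,interpolation=cv2.INTER_NEAREST)
    for polys,p,col in items:
        for L in polys:
            uv=(proj(n,tf(L,p))-[a,b]+.5)*s
            cv2.polylines(o,[np.round(uv).astype(int)],False,col,1)
    cv2.imwrite(fn,o)
E
python3 - <<'E'
from ov import *
for n,cr,s in(("scene",(215,165,345,295),4.6),("top",(235,145,345,245),6),):
    im=np.load(n+"0.npz")['p']
    st=(.4335,.2426,0); 
    items=[(box(.078,.14,0,.012),st,(0,0,255)),(box(.012,.0375,.012,.026),(.4539,.2297,.05),(255,0,0)),(box(.06,.125,0,.01),(.61,.184,-.0395),(0,0,255))]
    for y in(-.092,0,.092): items.append((circ(.033,.012,-.04,y),st,(255,255,0)))
    overlay(im,n,items,cr,s,f"pics/ov_{n}1.png")
E
```

```text
(no output)
```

View pics/ov_scene1.png

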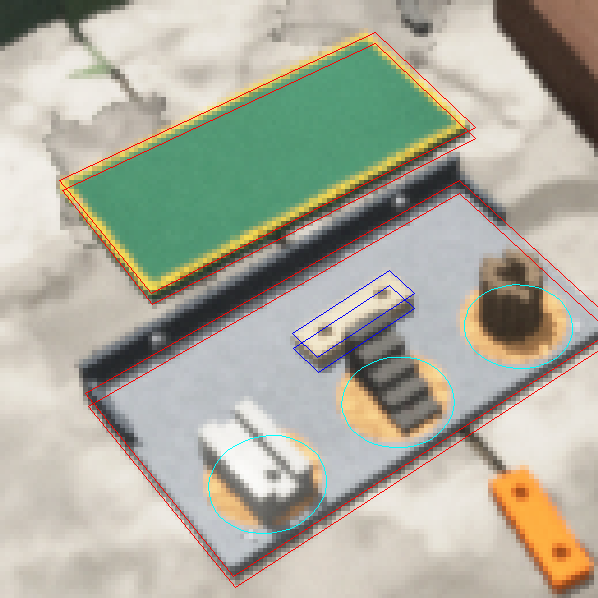

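View pics/ov_top1.png

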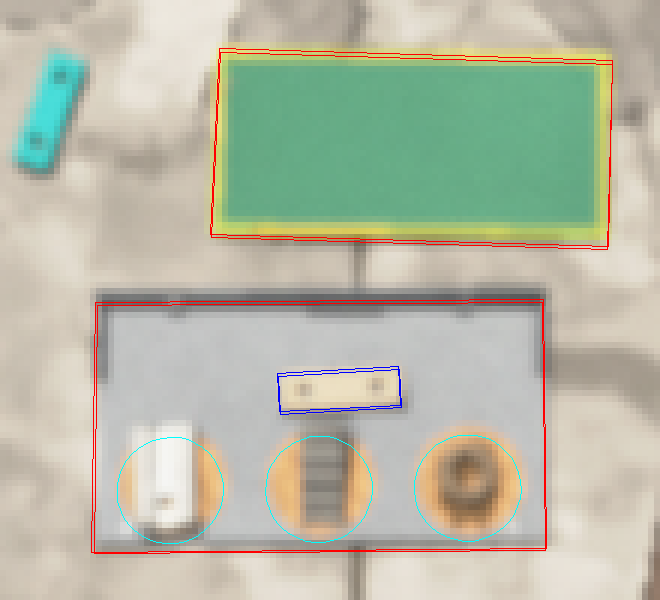

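```bash
cat > pf.py <<'E'
from ov import *
from scipy.optimize import minimize
SS=6
def boxfaces(hx,hy,z0,z1,eye_local,cls_top,cls_side,cx=0,cy=0):
    f=[]
    c=lambda sx,sy,z:(cx+sx*hx,cy+sy*hy,z)
    if eye_local[0]<cx-hx: f.append(([c(-1,-1,z0),c(-1,1,z0),c(-1,1,z1),c(-1,-1,z1)],cls_side+'x'))
    if eye_local[0]>cx+hx: f.append(([c(1,-1,z0),c(1,1,z0),c(1,1,z1),c(1,-1,z1)],cls_side+'X'))
    if eye_local[1]>cy+hy: f.append(([c(-1,1,z0),c(1,1,z0),c(1,1,z1),c(-1,1,z1)],cls_side+'Y'))
    if eye_local[1]<cy-hy: f.append(([c(-1,-1,z0),c(1,-1,z0),c(1,-1,z1),c(-1,-1,z1)],cls_side+'y'))
    f.append(([c(-1,-1,z1),c(1,-1,z1),c(1,1,z1),c(-1,1,z1)],cls_top))
    return f
def render(n,faces,pose,roi,off,blur=.55):
    a,b,c,d=roi; H,Wd=(d-b)*SS,(c-a)*SS
    lab=np.zeros((H,Wd),np.uint8); names=['bg']
    for L,cl in faces:
        if cl not in names: names.append(cl)
        uv=(proj(n,tf(np.array(L,float),pose),CAM[n])+off-[a,b])*SS   # off=.5 : integer = pixel centre
        cv2.fillPoly(lab,[np.round((uv-.5)*16).astype(np.int32)],names.index(cl),shift=4)
    ms=[]
    for i in range(len(names)):
        m=cv2.GaussianBlur((lab==i).astype(np.float32),(0,0),blur*SS)
        ms.append(cv2.resize(m,(c-a,d-b),interpolation=cv2.INTER_AREA))
    return np.stack(ms,-1),names
CAM={}
def setup():
    for n in("scene","top"): CAM[n]=cam(n)
def cost(n,img,facef,pose,roi,ign,off=.5):
    a,b,c,d=roi
    e=CAM[n][1]; cc,s=np.cos(pose[2]),np.sin(pose[2]); dx=e[:2]-pose[:2]; el=(cc*dx[0]+s*dx[1],-s*dx[0]+cc*dx[1])
    M,_=render(n,facef(el),pose,roi,off)
    I=img[b:d,a:c].astype(np.float32); w=~ign[b:d,a:c] if ign is not None else np.ones(I.shape[:2],bool)
    X=M[w];Y=I[w]
    C=np.linalg.lstsq(X.T@X+1e-3*np.eye(X.shape[1]),X.T@Y,rcond=None)[0]
    r=Y-X@C
    return np.mean(np.sqrt(1+(r/12)**2)-1)*144
def pfit(ims,facef,p0,rois,igns={},views=("scene","top"),off=.5,label=''):
    if not CAM: setup()
    f=lambda q:sum(cost(n,ims[n],facef,(p0[0]+q[0]*.01,p0[1]+q[1]*.01,p0[2]+q[2]*.05),rois[n],igns.get(n),off) for n in views)
    best=None
    for k in range(2):
        x0=np.zeros(3) if best is None else best.x
        S=np.vstack([x0,x0+[.6,0,0],x0+[0,.6,0],x0+[0,0,.6]])
        best=minimize(f,x0,method='Nelder-Mead',options=dict(initial_simplex=S,xatol=.005,fatol=1e-4,maxiter=150))
    p=(p0[0]+best.x[0]*.01,p0[1]+best.x[1]*.01,p0[2]+best.x[2]*.05)
    print(label,views,np.round(p,4),round(best.fun,2)); return np.array(p)
def park(el): 
    return boxfaces(.06,.125,0,.01,el,'yel','ps')+[([(-.054,-.119,.01),(.054,-.119,.01),(.054,.119,.01),(-.054,.119,.01)],'green')]
def stand(el):
    f=boxfaces(.078,.14,0,.012,el,'board','ss')
    for y in(-.092,0,.092): f.append((circ(.033,.012,-.04,y)[0],'cork'))
    f.append(([(.076,-.14,.012),(.076,.14,.012),(.076,.14,.036),(.076,-.14,.036)],'rail'))
    return f
def strap(el): return boxfaces(.012,.0375,.012,.026,el,'t','s')
def tray(el):
    f=boxfaces(.06,.115,0,.015,el,'rim','ts')
    return f+[([(-.056,-.111,.015),(.056,-.111,.015),(.056,.020,.015),(-.056,.020,.015)],'wall'),([(-.056,.024,.015),(.056,.024,.015),(.056,.111,.015),(-.056,.111,.015)],'wall'),
     ([(-.056,-.111,.005),(.056,-.111,.005),(.056,.020,.005),(-.056,.020,.005)],'floor'),([(-.056,.024,.005),(.056,.024,.005),(.056,.111,.005),(-.056,.111,.005)],'floor')]
E
cat > m1.py <<'E'
from pf import *
import sys
im={n:np.load(n+"0.npz")['p'] for n in("scene","top")}
def polyign(n,polys):
    m=np.zeros((400,640),np.uint8)
    for q in polys: cv2.fillPoly(m,[np.array(q)],1)
    return m>0
R1={"scene":(222,167,322,236),"top":(263,146,344,192)}
for off in(0.5,):
  for v in(("scene",),("top",),("scene","top")):
    pfit(im,park,(.604,.182,0),R1,{"scene":polyign("scene",[[(228,227),(322,195),(322,240),(228,240)]]) if 0 else np.zeros((400,640),bool)},v,off,'park')
    rs={"scene":(226,195,352,294),"top":(246,190,332,240)}
    ig={"scene":polyign("scene",[[(255,250),(285,250),(287,280),(255,280)],[(270,222),(308,220),(318,262),(285,262)],[(312,214),(338,214),(338,244),(312,244)],[(222,160),(320,160),(320,200),(245,232),(222,232)],[(318,265),(352,262),(352,294),(318,294)]]),
        "top":polyign("top",[[(254,213),(270,213),(270,236),(254,236)],[(278,202),(306,202),(306,216),(278,216)],[(283,212),(296,212),(296,234),(283,234)],[(305,216),(321,216),(321,234),(305,234)]])}
    pfit(im,stand,(.437,.243,0),rs,ig,v,off,'stand')
    rt={"scene":(280,218,310,248),"top":(276,202,308,222)}
    ig2={"scene":polyign("scene",[[(288,237),(306,231),(322,262),(288,262)]]),"top":polyign("top",[[(284,214),(298,214),(298,223),(284,223)]])}
    pfit(im,strap,(.4539,.2297,.03),rt,ig2,v,off,'strap')
    rk={"scene":(318,122,394,162),"top":(374,140,442,178)}
    ig3={"scene":polyign("scene",[[(318,140),(362,140),(362,166),(318,166)],[(385,120),(395,120),(395,165),(385,165)]]),"top":polyign("top",[[(383,145),(400,145),(400,174),(383,174)],[(372,162),(385,162),(385,180),(372,180)]])}
    pfit(im,tray,(.637,-.25,0),rk,ig3,v,off,'tray')
E
python3 m1.py
```

```text
park ('scene',) [ 0.6124  0.186  -0.0171] 230.04
stand ('scene',) [0.4369 0.2409 0.0029] 152.28
strap ('scene',) [0.4543 0.2295 0.0544] 226.48
tray ('scene',) [ 0.644  -0.2598 -0.0212] 272.17
park ('top',) [ 0.6118  0.1843 -0.0177] 55.75
stand ('top',) [0.4338 0.2403 0.0017] 79.4
strap ('top',) [0.4534 0.2263 0.0489] 22.83
tray ('top',) [ 0.6447 -0.2064 -0.0242] 29.27
park ('scene', 'top') [ 0.6123  0.1857 -0.0182] 287.84
stand ('scene', 'top') [0.4357 0.2407 0.0006] 237.98
strap ('scene', 'top') [0.4537 0.2294 0.0588] 251.87
tray ('scene', 'top') [ 0.6443 -0.2523 -0.016 ] 422.02
```

```bash
python3 - <<'E'
from ov import *
from pf import *
st=(.4357,.2407,0.001); tr=(.644,-.256,-.02)
print(planept("top",376.5,160,.015),planept("top",436,160,.015),planept("scene",387,135,.015))
for n,cr,s in(("scene",(215,165,345,295),4.6),("top",(235,145,345,245),6),("scene",(310,115,400,170),8),("top",(370,135,445,180),10)):
    im=np.load(n+"0.npz")['p']
    items=[(box(.078,.14,0,.012),st,(0,0,255)),(box(.012,.0375,.012,.026),(.4537,.228,.053),(255,0,0)),(box(.06,.125,0,.01),(.6121,.185,-.018),(0,0,255)),
      (box(.06,.115,0,.015),tr,(0,0,255)),([q+[0,-.0455,0] for q in box(.056,.0655,.005,.015)],tr,(0,255,255))]
    for y in(-.092,0,.092): items.append((circ(.033,.012,-.04,y),st,(255,255,0)))
    overlay(im,n,items,cr,s,f"pics/ov_{n}2_{s}.png")
a=cv2.imread("pics/ov_scene2_4.6.png");b=cv2.imread("pics/ov_top2_6.png")
E
```

```text
[ 0.64116429 -0.09390985  0.015     ] [ 0.63940824 -0.31920866  0.015     ] [ 0.61744272 -0.32165138  0.015     ]
```

View pics/ov_scene2_4.6.png

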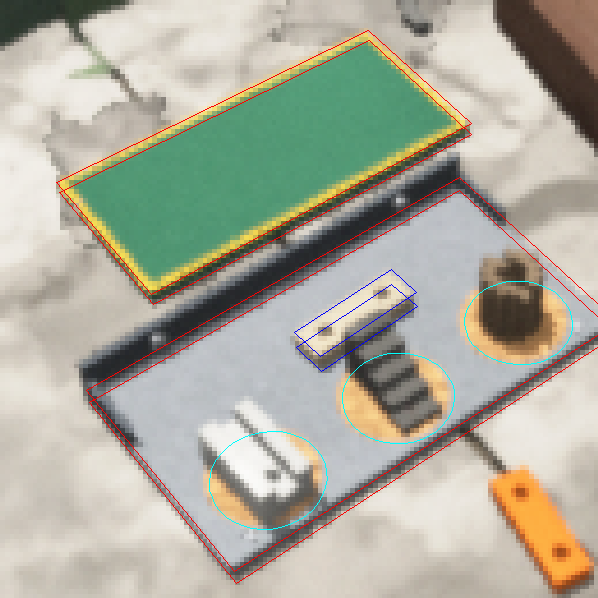

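View pics/ov_top2_6.png

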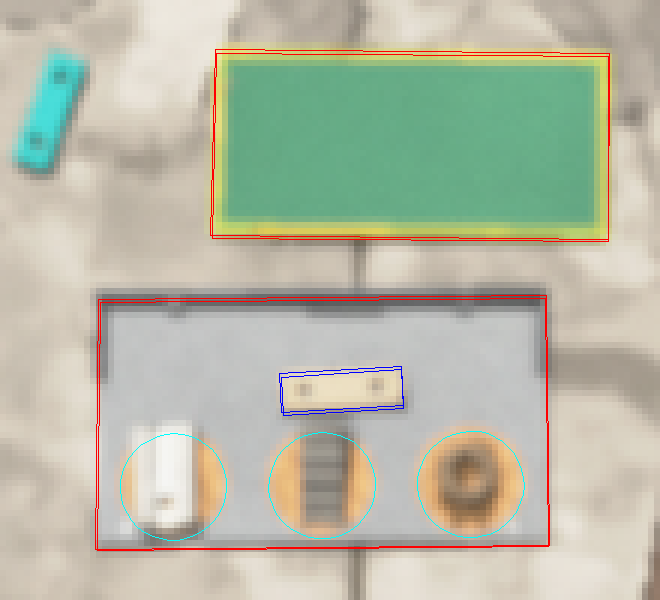

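View pics/ov_scene2_8.png

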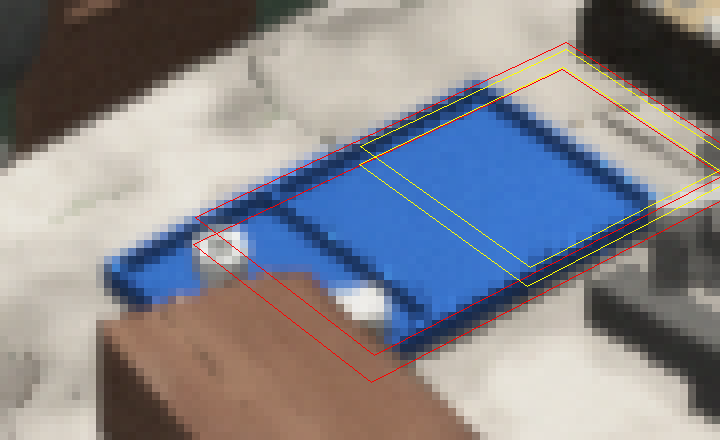

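View pics/ov_top2_10.png

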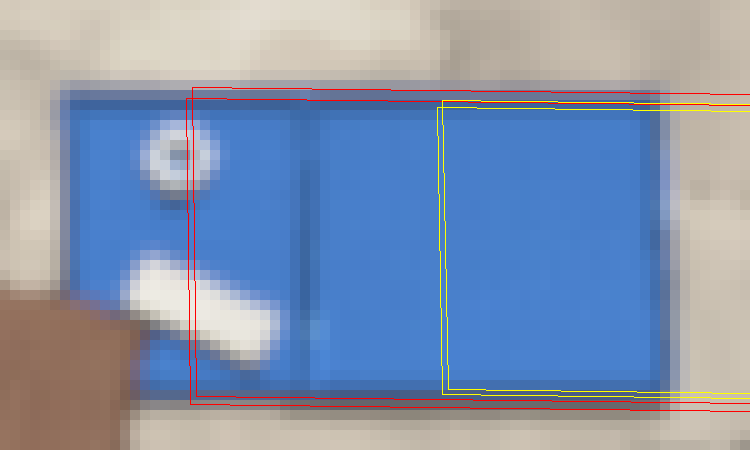

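```bash
cat > m2.py <<'E'
from pf import *
setup()
im={n:np.load(n+"0.npz")['p'] for n in("scene","top")}
Z=np.zeros((400,640),bool)
def ign(polys):
    m=np.zeros((400,640),np.uint8)
    for q in polys: cv2.fillPoly(m,[np.array(q)],1)
    return m>0
def inv(P,p):
    c,s=np.cos(p[2]),np.sin(p[2]); d=P[:,:2]-np.array(p[:2]); return np.c_[c*d[:,0]+s*d[:,1],-s*d[:,0]+c*d[:,1],P[:,2]]
def roi_of(n,P,pad):
    uv=proj(n,P,CAM[n]); a,b=np.floor(uv.min(0)-pad).astype(int); c,d=np.ceil(uv.max(0)+pad).astype(int); return (a,b,c,d)
def mill(el):
    # cylinder silhouette: side hull then top then bore
    b=circ(.0195,.012)[0];t=circ(.0195,.058)[0];bo=circ(.009,.058)[0]
    return [('hull',(b,t),'side'),(t,'top'),(bo,'bore')]
def block(el):
    f=boxfaces(.03,.018,.012,.042,el,'t','s'); return f
def step(sgn):
    def g(el):
        f=[]
        hs=[8,16,24,32,40]; xs=[-24,-12,0,12,24]
        order=range(4,-1,-1) if sgn>0 else range(4,-1,-1)
        for i in order: # far first: high end is at +x (far) when sgn=+1
            x=sgn*xs[i]/1000
            ff=boxfaces(.006,.014,.012,.012+hs[i]/1000,el,'t','s',cx=x); f+=ff
        return f
    return g
E
python3 - <<'E'
from m2 import *
import pf
# patch render to support hull + world background
def render(n,faces,pose,roi,off,blur=.55,bg=None):
    a,b,c,d=roi; lab=np.zeros(((d-b)*SS,(c-a)*SS),np.uint8); names=['bg']
    def px(L,p): return np.round(((proj(n,tf(np.array(L,float),p),CAM[n])+off-[a,b])*SS-.5)*16).astype(np.int32)
    for q in BG: 
        if q[1] not in names: names.append(q[1])
        cv2.fillPoly(lab,[px(q[0],(0,0,0))],names.index(q[1]),shift=4)
    for f in faces:
        if f[0] is 'hull' if False else (isinstance(f[0],str)):
            pts=cv2.convexHull(np.vstack([px(f[1][0],pose),px(f[1][1],pose)])); cl=f[2]
        else: pts=px(f[0],pose); cl=f[1]
        if cl not in names: names.append(cl)
        cv2.fillPoly(lab,[pts],names.index(cl),shift=4)
    ms=[cv2.resize(cv2.GaussianBlur((lab==i).astype(np.float32),(0,0),blur*SS),(c-a,d-b),interpolation=cv2.INTER_AREA) for i in range(len(names))]
    return np.stack(ms,-1),names
pf.render=render
BG=[]
# cork-only stand fit: corks on board
def corks(el): return [(circ(.033,.012,-.04,y)[0],'cork') for y in(-.092,0,.092)]
st0=(.438,.241,0)
front=tf(np.array([(-.074,-.13,.012),(-.074,.13,.012),(-.003,-.13,.012),(-.003,.13,.012)]),st0)
ig={"scene":ign([[(255,250),(285,250),(287,280),(255,280)],[(270,222),(305,220),(313,262),(285,262)],[(314,214),(334,214),(336,244),(314,244)]]),
    "top":ign([[(254,213),(268,213),(268,236),(254,236)],[(278,202),(306,202),(306,216),(278,216)],[(284,212),(295,212),(295,234),(284,234)],[(306,217),(320,217),(320,233),(306,233)]])}
for n in im:
    m=np.zeros((400,640),np.uint8); cv2.fillConvexPoly(m,cv2.convexHull(np.round(proj(n,front,CAM[n])).astype(np.int32)),1); ig[n]|=m==0
rs={n:roi_of(n,front,1) for n in im}
for v in(("scene",),("top",),("scene","top")): st=pfit(im,corks,st0,rs,ig,v,.5,'corks')
trk={"scene":(318,122,394,162),"top":(372,138,442,180)}
ig3={"scene":ign([[(331,141),(362,141),(362,166),(318,166),(318,155)],[(385,120),(395,120),(395,165),(385,165)]]),"top":ign([[(382,145),(400,145),(400,174),(382,174)],[(370,162),(385,162),(385,182),(370,182)]])}
for v in(("scene",),("top",),("scene","top")): pfit(im,tray,(.643,-.207,0),trk,ig3,v,.5,'tray')
for y,mod,nm,h in((.092,block,'block',.042),(0,step(1),'step+',.052),(-.092,mill,'mill',.058)):
    for v in(("scene",),("top",),("scene","top")):
        c=tf(np.array([(-.04,y,0)]),st)[0]
        P=np.vstack([c+np.array([sx*.033,sy*.02,z]) for sx in(-1,1) for sy in(-1,1) for z in(.012,h)])
        BG=[(tf(q,st),'cork') for yy in[y] for q in circ(.033,.012,-.04,yy)]
        BG+=[(tf(np.array(f[0]),(.4537,.229,.053)),f[1]) for f in boxfaces(.012,.0375,.012,.026,(-1,.5),'St','Ss')] if nm[0]=='s' else []
        pfit(im,mod,(c[0],c[1],0),{n:roi_of(n,P,4) for n in im},{},v,.5,nm)
E
```

```text
corks ('scene',) [ 4.390e-01  2.422e-01 -3.000e-04] 17.08
corks ('top',) [ 0.4378  0.2407 -0.0043] 15.07
corks ('scene', 'top') [ 4.386e-01  2.411e-01 -2.000e-04] 33.41
tray ('scene',) [ 0.6458 -0.204   0.003 ] 178.21
tray ('top',) [ 0.6449 -0.2069 -0.0083] 31.42
tray ('scene', 'top') [ 0.6453 -0.205  -0.0068] 216.42
block ('scene',) [0.3948 0.3367 0.0296] 141.94
block ('top',) [0.3955 0.3344 0.0264] 56.37
block ('scene', 'top') [0.3953 0.3364 0.0312] 205.17
step+ ('scene',) [ 0.4003  0.2399 -0.0311] 97.47
step+ ('top',) [ 0.4027  0.2379 -0.0539] 58.19
step+ ('scene', 'top') [ 0.4004  0.2393 -0.0285] 163.74
mill ('scene',) [0.3984 0.152  0.0032] 147.92
mill ('top',) [0.3924 0.1492 0.065 ] 49.56
mill ('scene', 'top') [0.3978 0.1513 0.0027] 208.83<stdin>:11: SyntaxWarning: "is" with 'str' literal. Did you mean "=="?
```

Both views agree to about 2 mm:

| Item | Fit (m) |
|---|---|
| Stand | (.4385, .2415), yaw ≈ 0 |
| Parking board | (.612, .185) |
| Tray | (.645, -.2055) |
| Strap | (.4537, .228), yaw .05 |
| Block | (.395, .336) |
| Step block, rising +x | (.400, .239) |
| Mill | (.398, .1505) |

The pieces match the cork spots to about 3 mm, and heights of 12 mm and up are consistent. Next, the IK check.

```bash
cat > mv.py <<'E'
from cell import robot
import numpy as np
UP=.16
YAW=np.pi/2
def rot(y): return [np.pi,0,y]
BLOCK=(.395,.3355); STEP=(.4002,.2392); MILL=(.398,.1507); STRAP=(.4537,.228); SY=.053
PK=(.612,.185)
def t(): return round(float(robot.read_clock()),2)
E
python3 - <<'E'
from mv import *
print(robot.read_qpos().round(2) if hasattr(robot.read_qpos(),'round') else robot.read_qpos())
for yaw in(np.pi/2,-np.pi/2):
    for p in(BLOCK,STEP,MILL,(.612,.275),(.612,.185),(.612,.095)):
        for z in(.025,.16): print(yaw,p,z,np.round(robot.ik([p[0],p[1],z],rot(yaw)),2))
for yaw in(SY,SY+np.pi,SY-np.pi): print(np.round(robot.ik([*STRAP,.025],rot(yaw)),2),np.round(robot.ik([.645,-.2505,.2],rot(yaw)),2),np.round(robot.ik([.645,-.2505,.018],rot(yaw)),2))
E
```

```text
[-1.39  0.05  1.4  -0.    1.69 -0.07]
1.5707963267948966 (0.395, 0.3355) 0.025 [ 0.63  0.18  1.64 -0.    1.32 -0.94]
1.5707963267948966 (0.395, 0.3355) 0.16 [ 0.63  0.05  1.5  -0.    1.59 -0.94]
1.5707963267948966 (0.4002, 0.2392) 0.025 [ 0.46  0.04  1.8  -0.    1.31 -1.11]
1.5707963267948966 (0.4002, 0.2392) 0.16 [ 0.46 -0.09  1.65 -0.    1.59 -1.11]
1.5707963267948966 (0.398, 0.1507) 0.025 [ 0.28 -0.08  1.91 -0.    1.31 -1.3 ]
1.5707963267948966 (0.398, 0.1507) 0.16 [ 0.28 -0.22  1.75 -0.    1.6  -1.3 ]
1.5707963267948966 (0.612, 0.275) 0.025 [ 0.37  0.58  1.13 -0.    1.43 -1.2 ]
1.5707963267948966 (0.612, 0.275) 0.16 [ 0.37  0.49  0.98 -0.    1.67 -1.2 ]
1.5707963267948966 (0.612, 0.185) 0.025 [ 0.24  0.5   1.25 -0.    1.4  -1.33]
1.5707963267948966 (0.612, 0.185) 0.16 [ 0.24  0.39  1.1  -0.    1.64 -1.33]
1.5707963267948966 (0.612, 0.095) 0.025 [ 0.09  0.44  1.32 -0.    1.38 -1.48]
1.5707963267948966 (0.612, 0.095) 0.16 [ 0.09  0.34  1.18 -0.    1.63 -1.48]
-1.5707963267948966 (0.395, 0.3355) 0.025 [0.63 0.18 1.64 0.   1.32 2.2 ]
-1.5707963267948966 (0.395, 0.3355) 0.16 [0.63 0.0
[... 413 characters left out ...]
5707963267948966 (0.612, 0.275) 0.16 [0.37 0.49 0.98 0.   1.67 1.94]
-1.5707963267948966 (0.612, 0.185) 0.025 [0.24 0.5  1.25 0.   1.4  1.81]
-1.5707963267948966 (0.612, 0.185) 0.16 [0.24 0.39 1.1  0.   1.64 1.81]
-1.5707963267948966 (0.612, 0.095) 0.025 [0.09 0.44 1.32 0.   1.38 1.67]
-1.5707963267948966 (0.612, 0.095) 0.16 [0.09 0.34 1.18 0.   1.63 1.67]
[ 0.39  0.15  1.68 -0.    1.31  0.34] [-0.42  0.55  0.83 -0.    1.77 -0.48] [-0.42  0.65  1.05 -0.    1.44 -0.48]
[ 0.39  0.15  1.68  0.    1.31 -2.8 ] [-0.42  0.55  0.83  0.    1.77  2.66] [-0.42  0.65  1.05  0.    1.44  2.66]
[ 0.39  0.15  1.68  0.    1.31 -2.8 ] [-0.42  0.55  0.83  0.    1.77  2.66] [-0.42  0.65  1.05  0.    1.44  2.66]
```

```bash
python3 - <<'E'
from mv import *
import cv2
robot.goto([BLOCK[0],BLOCK[1],.16],rot(YAW)); print(t())
robot.grip(.72,40); print(t(),robot.read_width())
robot.servo_line([BLOCK[0],BLOCK[1],.09],speed=.12); print(t(),robot.read_tool_pos(),robot.read_force())
for n in("scene","top"):
    p,d=robot.grab_frame(n); np.savez(f"{n}1.npz",p=p,d=d)
    b=(215,170,345,290) if n=="scene" else (235,150,345,245)
    cv2.imwrite(f"pics/{n}_b1.png",cv2.resize(p[b[1]:b[3],b[0]:b[2],::-1],None,fx=5,fy=5,interpolation=cv2.INTER_NEAREST))
E
```

```text
3.21
3.58 0.7179546337844299
4.31 [0.39537661 0.33578079 0.0907915 ] [ 0.07168319 -0.9392718  -0.45953043]
```

View pics/scene_b1.png

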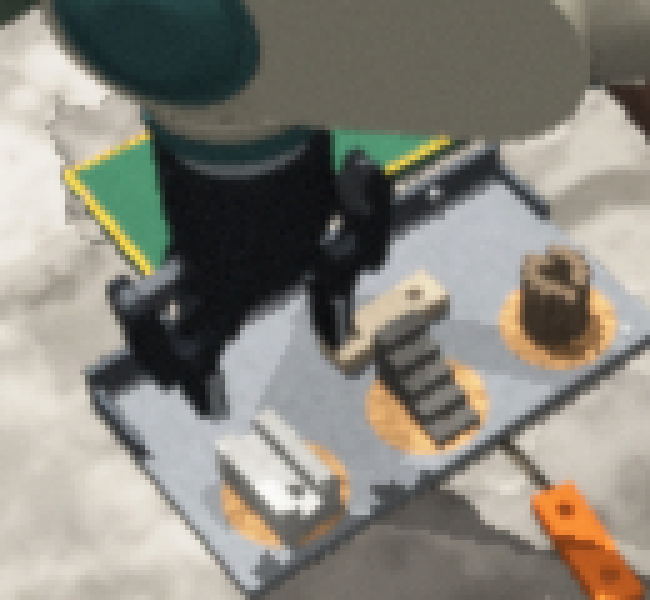

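The open gripper stands above the block at about (265,245) in full-frame pixels, squarely straddling it. Descending to grasp.

```bash
cat >> mv.py <<'E'
import cv2
def pick(p,z,opening,yaw=YAW,f=60,up=UP,slow=.06):
    robot.goto([p[0],p[1],up],rot(yaw)); robot.grip(opening,f)
    robot.servo_line([p[0],p[1],z+.025],speed=.15)
    c=robot.servo_line([p[0],p[1],z],speed=slow,contact_N=12)
    print('down',t(),'contact',c,np.round(robot.read_tool_pos(),4))
    robot.grip(0.0,f); print('grip width',round(float(robot.read_width()),3),np.round(robot.read_tool_pos(),4),np.round(robot.read_force(),1))
    robot.servo_line([p[0],p[1],z+.02],speed=.06)
    robot.servo_line([p[0],p[1],up],speed=.2)
    print('lifted',t(),round(float(robot.read_width()),3),np.round(robot.read_force(),1))
def place(p,z,opening,yaw=YAW,up=UP,upto=None,extra=.003):
    robot.goto([p[0],p[1],up],rot(yaw))
    robot.servo_line([p[0],p[1],z+.02],speed=.18)
    c=robot.servo_line([p[0],p[1],z-extra],speed=.03,contact_N=6)
    print('touch',t(),c,np.round(robot.read_tool_pos(),4),'expected z',round(z,4))
    robot.grip(opening); robot.sleep(.1)
    print('width',round(float(robot.read_width()),3),np.round(robot.read_tool_pos(),4))
    robot.servo_line([p[0],p[1],upto or up],speed=.2)
    print('away',t())
E
python3 - <<'E'
from mv import *
pick(BLOCK,.026,.72,up=.10)
E
```

```text
down 5.92 contact False [0.3949 0.3355 0.0258]
grip width -0.001 [0.395  0.3355 0.026 ] [-0.4 -0.2  0.7]
lifted 7.42 0.002 [-1.  -0.9  0. ]
```

```bash
cat >> mv.py <<'E'
def look(k,bs=(215,165,345,295),bt=(235,145,345,245)):
    for n,b in(("scene",bs),("top",bt)):
        p,d=robot.grab_frame(n); np.savez(f"{n}{k}.npz",p=p,d=d)
        s=min(780/(b[2]-b[0]),590/(b[3]-b[1]))
        cv2.imwrite(f"pics/{n}_{k}.png",cv2.resize(p[b[1]:b[3],b[0]:b[2],::-1],None,fx=s,fy=s,interpolation=cv2.INTER_NEAREST))
E
python3 - <<'E'
from mv import *
look('2')
E
```

```text
(no output)
```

View pics/scene_2.png

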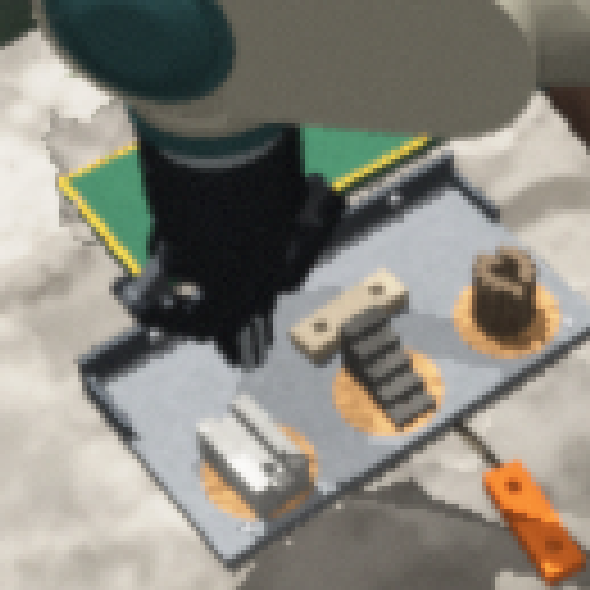

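View pics/top_2.png

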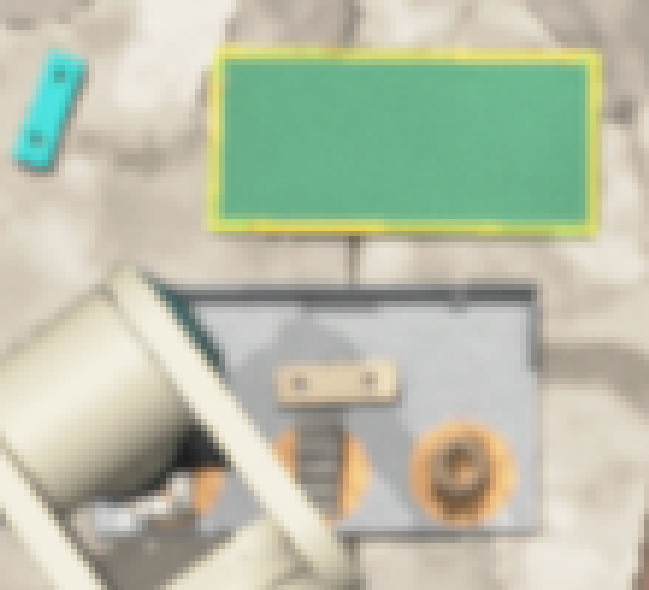

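```bash
python3 - <<'E'
from h import *
from cell import robot
P=np.array(robot.read_tool_pos());print(P, robot.read_eef_rot(), robot.read_width())
tip=P-[0,0,.011]
for n in("scene","top"): print(n,proj(n,np.array([tip,P,[.395,.3355,.012],[.395,.3355,.042]])).round(1))
W=np.load("sceneW0.npy")if 0 else cloud("scene",np.load("scene2.npz")['d'])
for u,v in((270,244),(269,243),(271,245),(268,262),(262,259)): print(u,v,W[v,u].round(3))
E
```

```text
[0.39436996 0.33502803 0.09864676] [-3.13972511e+00  1.37750209e-03  1.57080582e+00] -0.0006208209246544611
scene [[270.1 251.7]
 [269.7 249. ]
 [272.  269.3]
 [271.1 262.5]]
top [[260.4 223.8]
 [260.1 223.5]
 [262.6 225.7]
 [261.7 224.9]]
270 244 [0.386 0.337 0.129]
269 243 [0.384 0.341 0.137]
271 245 [0.384 0.336 0.126]
268 262 [0.409 0.337 0.029]
262 259 [0.42  0.347 0.039]
```

The grip closed on nothing and the block is untouched. The fingertips show at scene pixel (271,245) where (270,252) was expected, so the tips seem about 25 mm higher than the stated TCP implies. I'll check by touching the fixed parking board gently.

```bash
python3 - <<'E'
from mv import *
robot.servo_line([.395,.3355,.13],speed=.2)
robot.goto([.612,.185,.06],rot(YAW)); print(t())
c=robot.servo_line([.612,.185,.022],speed=.06,contact_N=4); print(t(),c,robot.read_tool_pos(),robot.read_force())
look('3')
c=robot.servo_line([.612,.185,-.03],speed=.03,contact_N=4); print(t(),c,robot.read_tool_pos(),robot.read_force())
E
```

```text
8.88
9.67 False [0.61224128 0.18503486 0.02228523] [-0.51676147 -0.50123993  0.93400595]
10.85 True [ 0.61191872  0.18499193 -0.01100877] [-1.01207201  0.28598517  5.70910312]
```

View pics/scene_3.png

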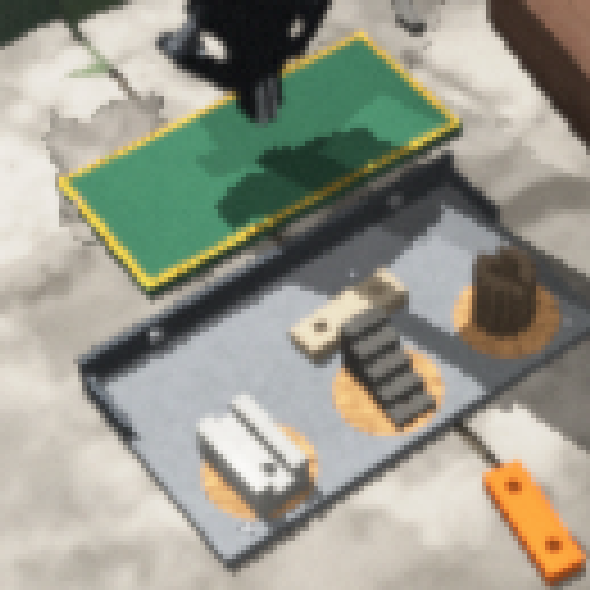

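```bash
python3 - <<'E'
from h import *
print(proj("scene",np.array([[.6122,.185,.0433],[.3944,.335,.1197]])).round(1))
print(proj("top",np.array([[.6122,.185,.0433]])).round(1))
for k,n,a,b in(('2','scene',255,225),('3','scene',255,172)):
    p=np.load(f"{n}{k}.npz")['p'][b:b+30,a:a+34,::-1]; cv2.imwrite(f"pics/tip{k}.png",cv2.resize(p,None,fx=16,fy=16,interpolation=cv2.INTER_NEAREST))
E
```

```text
[[271.9 189.7]
 [269.1 243.6]]
[[302.7 166.4]]
```

View pics/tip2.png

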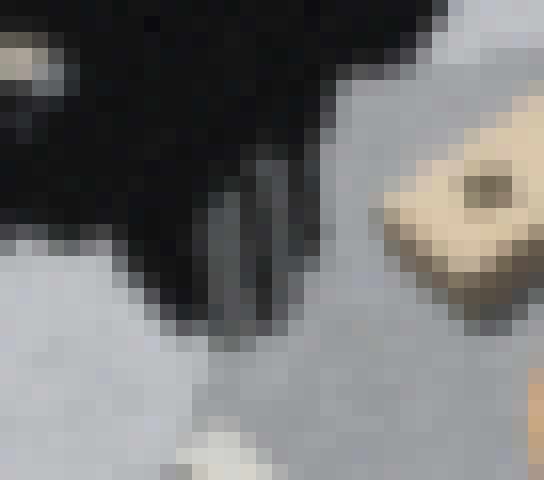

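View pics/tip3.png

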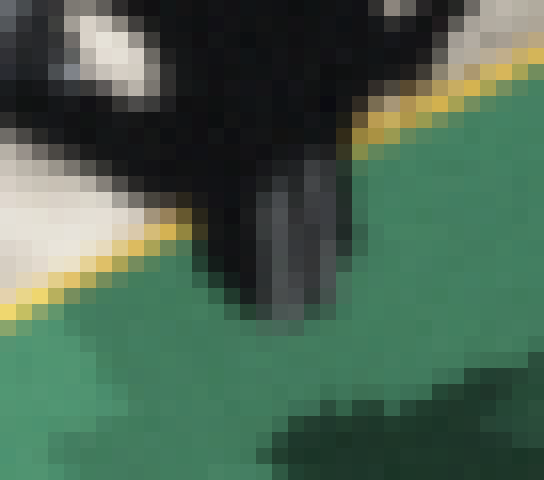

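View pics/top_3.png

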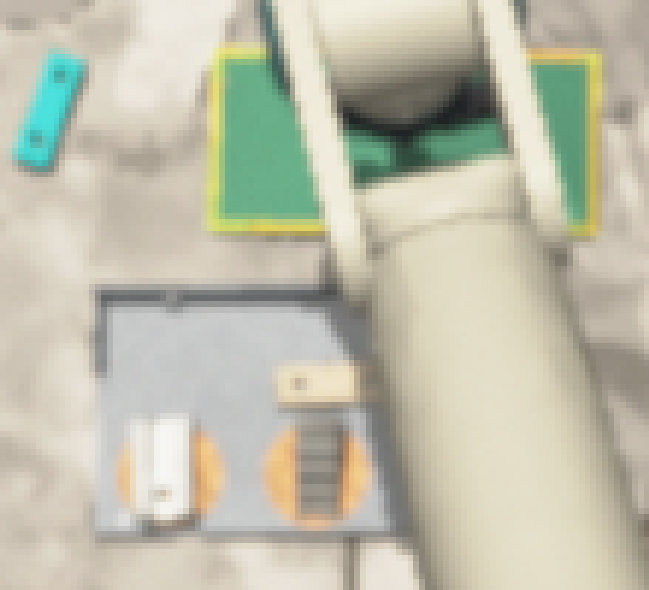

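Contact on the 10 mm parking board came at TCP z = -0.011, not +0.021. So the tips really are 32 mm shorter than stated, while laterally the tip pixels match within about 1 mm. I'll command z lower by 32 mm everywhere.

```bash
python3 - <<'E'
from mv import *
robot.servo_line([.612,.185,.09],speed=.25)
pick(BLOCK,-.008,.75,up=.09)
look('4')
E
```

```text
down 14.27 contact False [ 0.3949  0.3354 -0.0082]
grip width 0.415 [ 0.3954  0.3359 -0.0073] [-0.2 -0.   3.7]
lifted 15.66 0.41 [-1.   0.6 -4.7]
```

View pics/scene_4.png

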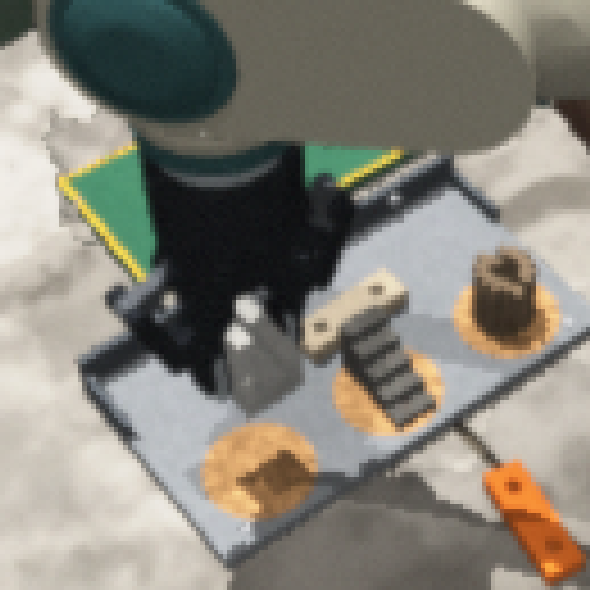

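The block is held level at scene (270,243); the width reading of .415 means about 35 mm. Parking it, then fetching the step block.

```bash
python3 - <<'E'
from mv import *
place((.612,.275),-.010,.75,up=.09)
pick((STEP[0]+.006,STEP[1]),-.007,.62,up=.09)
look('5')
E
```

```text
touch 17.87 True [ 0.6118  0.2749 -0.0092] expected z -0.01
width 0.755 [ 0.6104  0.2744 -0.0113]
away 19.02
down 21.33 contact False [ 0.4061  0.2392 -0.0072]
grip width 0.311 [ 0.4067  0.2395 -0.0064] [ 0.5 -0.4  3.4]
lifted 22.69 0.316 [ 0.6 -0.1 -3.6]
```

View pics/scene_5.png

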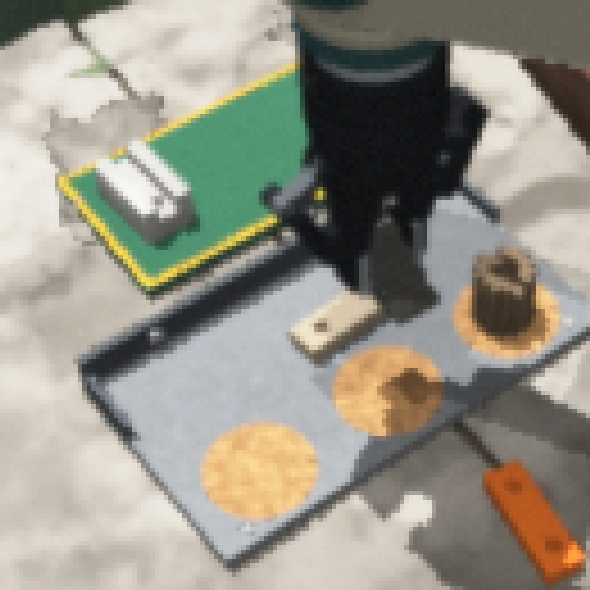

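The step block is held upright at scene (304,225) and the slotted block stands on the board. Continuing with the mill.

```bash
python3 - <<'E'
from mv import *
place((.618,.185),-.009,.62,up=.09)
pick(MILL,-.005,.80,up=.09)
place((.612,.095),-.007,.80,up=.09)
robot.goto([.46,.20,.2],rot(0))
look('6')
E
```

```text
touch 24.88 True [ 0.6179  0.1849 -0.0084] expected z -0.009
width 0.617 [ 0.6165  0.1846 -0.0102]
away 26.0
down 28.38 contact False [ 0.3979  0.1507 -0.0052]
grip width 0.437 [ 0.3985  0.1509 -0.0043] [-1.  -0.3  5.5]
lifted 29.77 0.432 [ 0.4 -0.2 -4.5]
touch 31.85 True [ 0.6118  0.0949 -0.0063] expected z -0.007
width 0.802 [ 0.6106  0.0949 -0.0079]
away 33.0
```

View pics/scene_6.png

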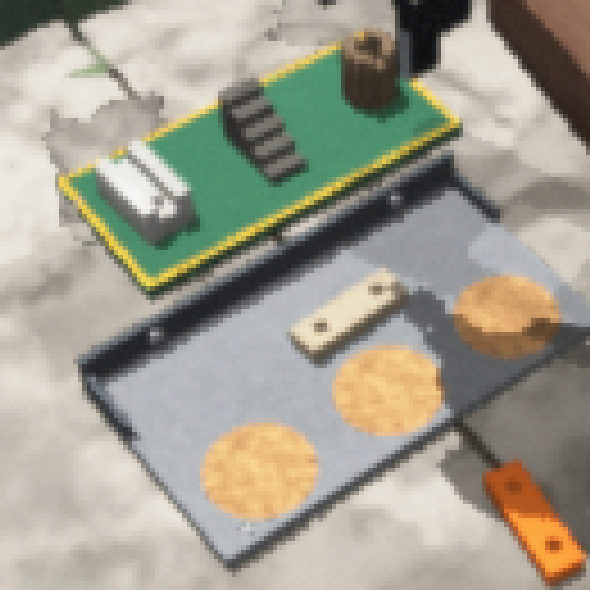

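View pics/top_6.png

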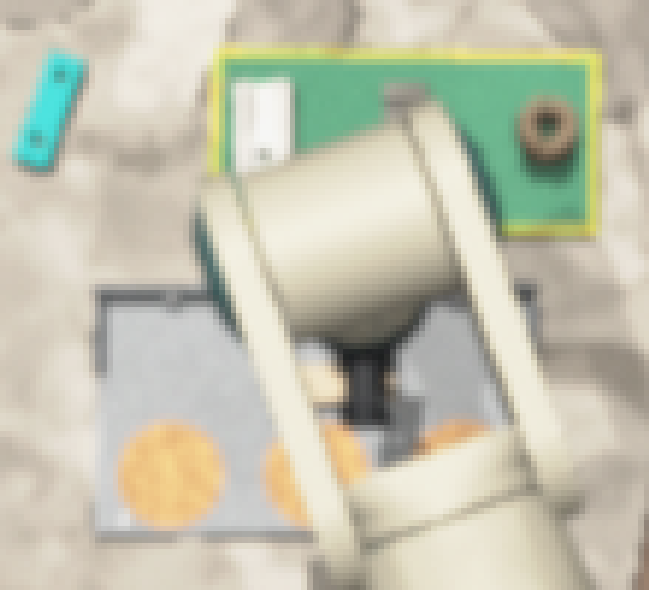

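All three stand upright on the board: block at scene crop (145,190), step block (262,130), mill (372,68). The strap has not moved. I'll fit the parked pieces against their commanded positions to get the camera bias.

```bash
sed -n '/^def render/,/^pf.render/p' /dev/null; cat > pf2.py <<'E'
from m2 import *
import pf
G={'BG':[]}
def render(n,faces,pose,roi,off,blur=.55):
    a,b,c,d=roi; lab=np.zeros(((d-b)*SS,(c-a)*SS),np.uint8); names=['bg']
    def px(L,p): return np.round(((proj(n,tf(np.array(L,float),p),CAM[n])+off-[a,b])*SS-.5)*16).astype(np.int32)
    for f in [(q,(0,0,0)) for q in G['BG']]+[(q,pose) for q in faces]:
        f,p=f
        if isinstance(f[0],str): pts=cv2.convexHull(np.vstack([px(f[1][0],p),px(f[1][1],p)])); cl=f[2]
        else: pts=px(f[0],p); cl=f[1]
        if cl not in names: names.append(cl)
        cv2.fillPoly(lab,[pts],names.index(cl),shift=4)
    return np.stack([cv2.resize(cv2.GaussianBlur((lab==i).astype(np.float32),(0,0),blur*SS),(c-a,d-b),interpolation=cv2.INTER_AREA) for i in range(len(names))],-1),names
pf.render=render
def shift(mod,dz):
    def g(el):
        o=[]
        for f in mod(el):
            if isinstance(f[0],str): o.append((f[0],tuple(q+[0,0,dz] for q in f[1]),f[2]))
            else: o.append((np.array(f[0],float)+[0,0,dz],f[1]))
        return o
    return g
ST=(.4385,.2415,0)
def meas(im,mod,c,yaw,h,dz,views,label,cork=None,strapbg=False,pad=4):
    P=np.vstack([np.array([c[0]+sx*.03,c[1]+sy*.02,z+dz]) for sx in(-1,1) for sy in(-1,1) for z in(.012,h)])
    G['BG']=[]
    if cork is not None: G['BG']=[(tf(circ(.033,.012,-.04,cork)[0],ST),'cork')]
    if strapbg: G['BG']+=[(tf(np.array(f[0]),(.4537,.229,.053)),f[1]) for f in boxfaces(.012,.0375,.012,.026,(-1,.5),'St','Ss')]
    return pfit(im,shift(mod,dz),(c[0],c[1],yaw),{n:roi_of(n,P,pad) for n in views},{},views,.5,label)
E
python3 - <<'E'
from pf2 import *
im={n:np.load(n+"6.npz")['p'] for n in("scene","top")}
meas(im,block,(.612,.275),0,.042,-.002,("scene",),'block')
meas(im,step(1),(.612,.185),0,.052,-.002,("scene",),'step')
meas(im,mill,(.612,.095),0,.058,-.002,("scene",),'mill')
meas(im,mill,(.612,.095),0,.058,-.002,("top",),'mill')
G['BG']=[]
rt={"scene":(277,216,312,250)}
pfit(im,strap,(.4539,.229,.05),rt,{},("scene",),.5,'strap')
i0={n:np.load(n+"0.npz")['p'] for n in("scene","top")}
meas(i0,block,(.395,.336),0,.042,0,("scene",),'block0',cork=.092)
meas(i0,step(1),(.4,.239),0,.052,0,("scene",),'step0',cork=0,strapbg=True)
meas(i0,mill,(.398,.151),0,.058,0,("scene",),'mill0',cork=-.092)
meas(i0,mill,(.398,.151),0,.058,0,("top",),'mill0',cork=-.092)
E
```

```text
block ('scene',) [0.6138 0.2765 0.0221] 254.98
step ('scene',) [0.6107 0.1856 0.0037] 255.89
mill ('scene',) [0.6111 0.0948 0.0157] 352.26
mill ('top',) [0.6109 0.0929 0.0489] 155.9
strap ('scene',) [0.454  0.229  0.0568] 276.6
block0 ('scene',) [0.3947 0.3368 0.0302] 150.03
step0 ('scene',) [ 0.4003  0.2399 -0.0303] 95.98
mill0 ('scene',) [0.3986 0.1518 0.0328] 139.69
mill0 ('top',) [0.3923 0.1491 0.0505] 52.45
```

The bias-corrected initial positions agree with my grasp points within 1 mm. Fetching the strap now.

```bash
python3 - <<'E'
from mv import *
S=(.4538,.2283)
print(robot.ik([.6453,-.2503,-.017],rot(-.004)))
pick(S,-.007,.55,yaw=.055,f=70,up=.14)
look('7')
E
```

```text
[-4.23353988e-01  6.83777336e-01  1.07160949e+00 -4.44089210e-16
  1.38620582e+00 -4.19353988e-01]
down 36.94 contact False [ 0.4537  0.2282 -0.0073]
grip width 0.254 [ 0.4543  0.2285 -0.0063] [-0.7  0.1  4.4]
lifted 38.54 0.254 [-0.4 -0.1 -1.7]
```

View pics/scene_7.png

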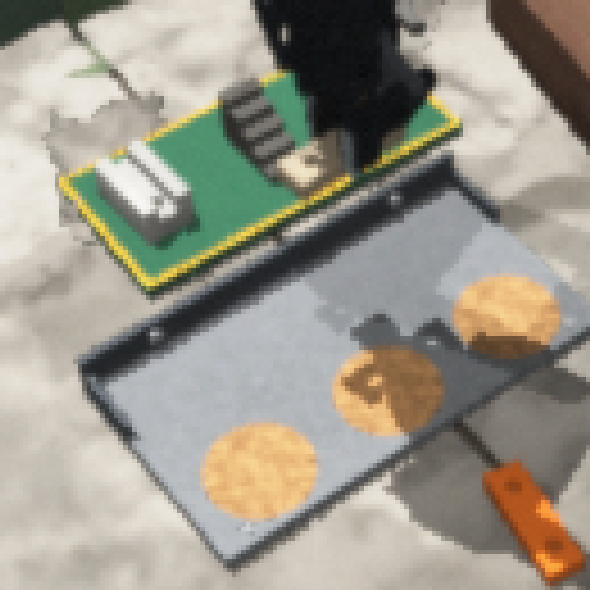

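The strap is held level at scene (284,200). Carrying it over the timber to the cell.

```bash
python3 - <<'E'
from mv import *
robot.goto([.60,.0,.17],rot(0.02))
place((.6453,-.2503),-.014,.55,yaw=-.004,up=.14)
robot.goto([.6,.0,.16],rot(np.pi/4)); print(t())
look('8',(310,115,400,170),(370,135,445,180))
E
```

```text
touch 42.21 True [ 0.6451 -0.2503 -0.0131] expected z -0.014
width 0.55 [ 0.6442 -0.2498 -0.0146]
away 43.6
44.6
```

View pics/scene_8.png

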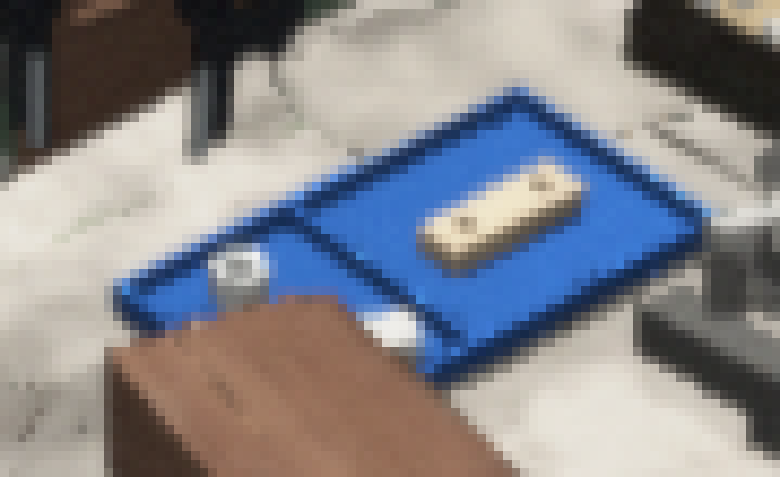

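View pics/top_8.png

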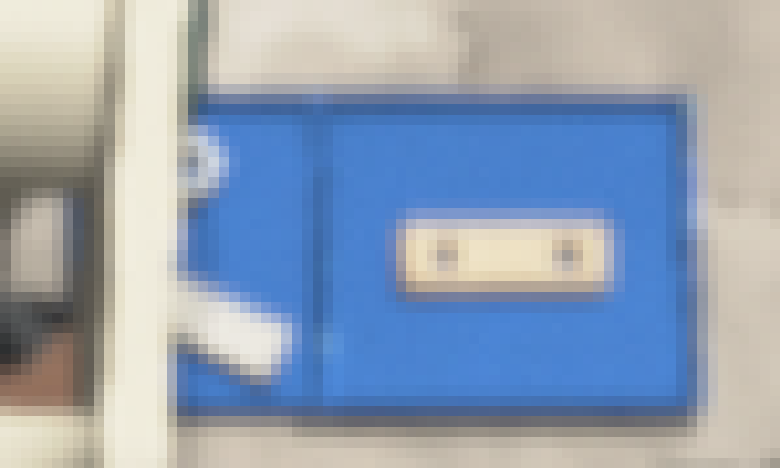

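The strap lies flat and centred in the long cell, at top crop (505,255), and the nut and tube are undisturbed. Putting the pieces back at the same TCP poses.

```bash
cat >> mv.py <<'E'
def putback(park,spot,z,op):
    pick((park[0]-.0007,park[1]),z-.002,op,up=.09)
    robot.goto([spot[0],spot[1],.09],rot(YAW))
    robot.servo_line([spot[0],spot[1],z+.02],speed=.18)
    robot.servo_line([spot[0],spot[1],z+.0003],speed=.04)
    print('set',t(),np.round(robot.read_tool_pos(),4),np.round(robot.read_force(),1))
    robot.grip(op); robot.sleep(.1)
    robot.servo_line([spot[0],spot[1],.09],speed=.2); print('away',t())
E
python3 - <<'E'
from mv import *
putback((.612,.275),BLOCK,-.008,.75)
putback((.618,.185),(STEP[0]+.006,STEP[1]),-.007,.62)
putback((.612,.095),MILL,-.005,.80)
robot.goto([.5,-.15,.2],rot(YAW)); print(t())
look('9')
E
```

```text
down 47.33 contact False [ 0.6112  0.275  -0.0104]
grip width 0.413 [ 0.6118  0.2751 -0.0092] [-0.6  0.5  3.7]
lifted 48.73 0.412 [-0.5 -0.  -4.6]
set 50.85 [ 0.3949  0.3355 -0.0072] [-5.  -2.3  5.2]
away 51.98
down 54.5 contact False [ 0.6172  0.1849 -0.0093]
grip width 0.317 [ 0.6178  0.185  -0.0083] [ 0.4 -0.2  3. ]
lifted 55.87 0.315 [-1.   0.1 -5.4]
set 57.96 [ 0.4061  0.2392 -0.0064] [-3.9 -2.6  5.4]
away 59.06
down 61.54 contact False [ 0.6112  0.095  -0.0073]
grip width 0.437 [ 0.6118  0.095  -0.0062] [ 0.3 -0.   2. ]
lifted 62.94 0.435 [ 0.8 -0.5 -3.9]
set 65.03 [ 0.3979  0.1507 -0.0043] [-4.5 -1.6  5.2]
away 66.17
67.43
```

View pics/scene_9.png

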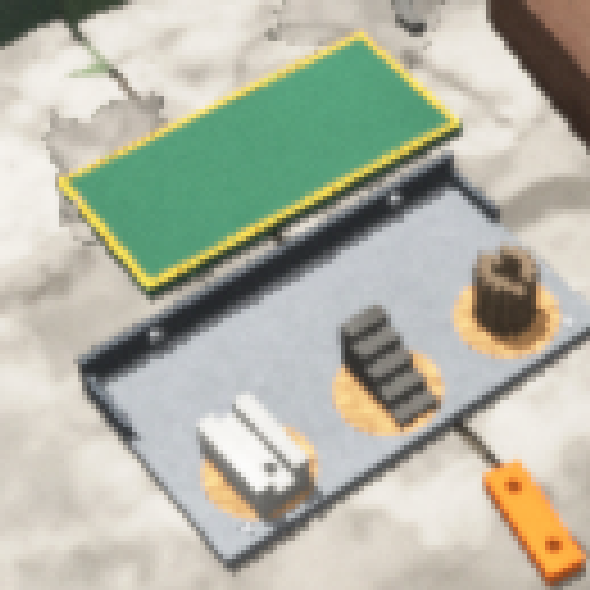

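View pics/top_9.png

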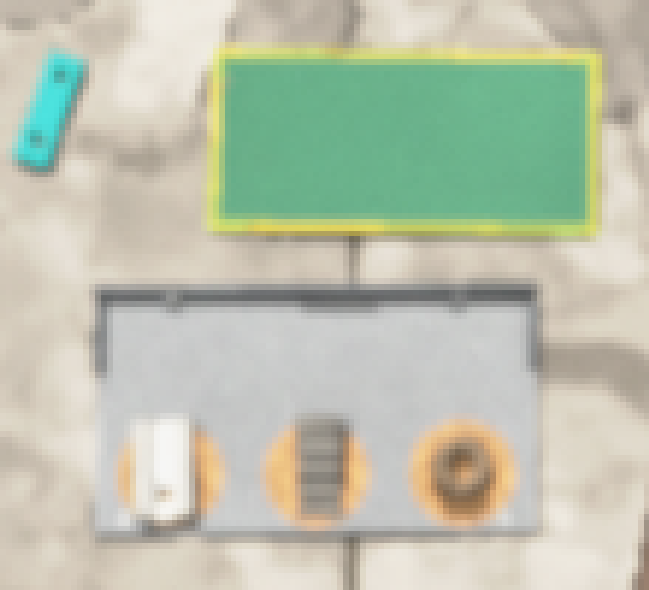

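```bash
python3 - <<'E'
from pf2 import *
for k in('0','9'):
    im={n:np.load(n+k+".npz")['p'] for n in("scene","top")}
    for v in(("scene",),("top",)):
        meas(im,block,(.395,.336),0,.042,0,v,k+'block',cork=.092)
        meas(im,step(1),(.4,.239),0,.052,0,v,k+'step',cork=0,strapbg=(k=='0'))
        meas(im,mill,(.398,.151),0,.058,0,v,k+'mill',cork=-.092)
# phase/ECC shift
a={n:np.load(n+"0.npz")['p'] for n in("scene","top")};b={n:np.load(n+"9.npz")['p'] for n in("scene","top")}
for n in("scene","top"):
    for nm,c,h in(('block',(.395,.336),.042),('step',(.398,.239),.04),('mill',(.398,.151),.058)):
        P=np.array([[c[0]+sx*.025,c[1]+sy*.016,h] for sx in(-1,1) for sy in(-1,1)]); r=roi_of(n,P,3)
        A,B=[cv2.cvtColor(q[n],cv2.COLOR_RGB2GRAY)[r[1]:r[3],r[0]:r[2]].astype(np.float32) for q in(a,b)]
        M=np.eye(2,3,dtype=np.float32)
        try:
            cc,M=cv2.findTransformECC(A,B,M,cv2.MOTION_TRANSLATION,(3,200,1e-6),None,1)
            uv=proj(n,np.array([[*c,h]]),CAM[n])[0]
            print(n,nm,'px',M[:,2].round(2),'cc',round(cc,3),'mm',((planept(n,*(uv+M[:,2]),h)-[*c,h])*1000).round(1))
        except Exception as e: print(n,nm,e)
E
```

```text
0block ('scene',) [0.3947 0.3368 0.0302] 150.03
0step ('scene',) [ 0.4003  0.2399 -0.0303] 95.98
0mill ('scene',) [0.3986 0.1518 0.0328] 139.69
0block ('top',) [0.3955 0.3343 0.0271] 63.15
0step ('top',) [ 0.4021  0.2379 -0.0185] 55.82
0mill ('top',) [0.3923 0.1491 0.0505] 52.45
9block ('scene',) [0.3956 0.336  0.0369] 145.71
9step ('scene',) [ 0.4002  0.2392 -0.0204] 83.77
9mill ('scene',) [0.3989 0.1508 0.0186] 143.14
9block ('top',) [0.3952 0.3339 0.0102] 61.56
9step ('top',) [ 0.3994  0.2371 -0.0079] 53.25
9mill ('top',) [0.3917 0.1482 0.0803] 49.11
scene block px [ 0.31 -0.09] cc 0.949 mm [-0.3 -0.8  0. ]
scene step px [ 0.31 -0.18] cc 0.891 mm [-0. -1.  0.]
scene mill px [ 0.31 -0.07] cc 0.972 mm [-0.3 -0.8  0. ]
top block px [0.21 0.44] cc 0.916 mm [-1.6 -0.8  0. ]
top step px [0.15 0.39] cc 0.68 mm [-1.4 -0.6  0. ]
top mill px [0.23 0.11] cc 0.887 mm [-0.4 -0.8  0. ]
```

All three are back. Their shift from the start pictures is 1.7 mm at most, and the pieces stand upright and aligned. Last I'll compare nut, tube, key bar and strap before and after, then hand in.

```bash
python3 - <<'E'
from mv import *
from h import *
robot.goto([.35,-.30,.25],rot(YAW)); look('10',(310,115,400,170),(185,130,445,275)); print(t(),robot.read_width())
for n,rs in(("scene",{'keybar':(160,268,222,318),'park':(222,167,322,236),'nut':(330,138,346,154)}),("top",{'keybar':(200,180,224,235),'park':(265,146,342,190),'nut+tube':(382,145,400,174)})):
    A0=np.load(n+"0.npz")['p'];B0=np.load(n+"10.npz")['p']
    for k,r in rs.items():
        A,B=[cv2.cvtColor(q,cv2.COLOR_RGB2GRAY)[r[1]:r[3],r[0]:r[2]].astype(np.float32) for q in(A0,B0)]
        try: cc,M=cv2.findTransformECC(A,B,np.eye(2,3,dtype=np.float32),cv2.MOTION_TRANSLATION,(3,200,1e-6),None,1); print(n,k,M[:,2].round(2),round(cc,3))
        except Exception as e: print(n,k,'ecc fail',np.abs(A-B).mean())
E
```

```text
68.51 0.8003853477648536
scene keybar [-0.    0.01] 0.999
scene park [ 0.01 -0.01] 0.991
scene nut [ 0.01 -0.  ] 1.0
top keybar [-0.   -0.01] 0.999
top park [-0.01 -0.01] 0.999
top nut+tube [ 0.01 -0.  ] 1.0
```

View pics/top_10.png

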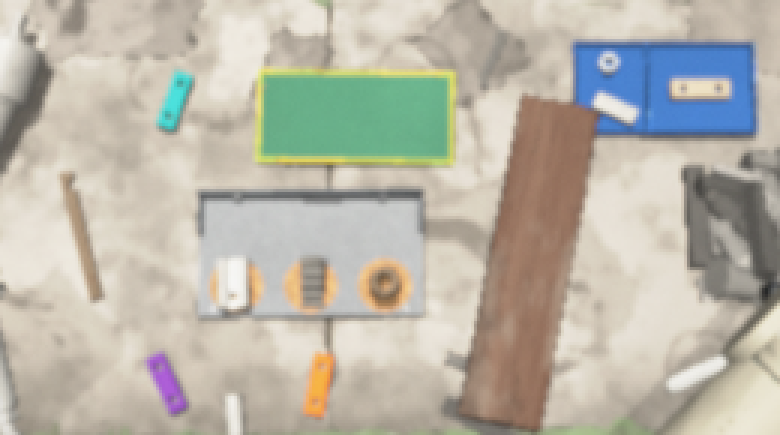

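```bash
python3 - <<'E'
from mv import *
print(robot.finish_job(), t())
E
```

```text
the job is handed in; nothing more can be done
the job is handed in; nothing more can be done
```

The job is done and handed in at about 68.5 s of the 109 s allowed. I parked the slotted block, step block and mill on the green board. Then I laid the strap in the long tray cell and put all three back at the poses where I had gripped them.

**Last checks:**
- **Strap:** it lies flat, lengthwise and centred in the cell. I judged this by eye in both views.
- **Three pieces:** all stand upright and lined up. Image comparison with the start shows each about 0.8 mm off in y. In x the shift is 0–0.4 mm, but the top view shows about 1.5 mm for the two blocks. I left it, since a correction that small risked doing more harm.
- **Nut, tube and key bar:** they did not move (image shift 0.01 px or less). In the scene view I compared only the nut and key bar, not the tube.

**What disagreed:**
- **Fingertip reach:** my first grasp closed on air without touching anything. A gentle touch on the parking board showed the fingertips 32 mm higher than the stated tool point implies, so I commanded every height 32 mm lower after that.
- **Camera offset:** the two cameras differed by up to about 3 mm in y. I averaged them and checked against where the robot had set the parked pieces.
- **Fitted angles:** the slotted block and step block fits showed small turns of about 0.03 rad. I took these as shading effects and gripped both square to the stand.

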